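Open the push-to-open charger locker

TASK

Two small plywood lockers with white push-to-open doors stand on the bench. Open the taller one so that the charger inside can be taken: press its door inward at the push mark until the spring catch lets go and the door pops ajar, then swing it wide open, about square to the locker's front or further, and leave it standing there. Keep the lower locker's door shut.

Things in the scene. Friction and masses are not known exactly. Their poses are not given: they have to be found in the camera images.
- tall_door (a joint): Door angle of the taller locker, rad: 0 shut, -0.04 fully pressed in (stop), about 0.5 popped ajar, 1.57 square to the front, stop 1.9. White door 160 wide, 170 high, 12 mm thick, no handle, covering the front. Pressed at its mark, 4 N moves it; by 4 mm the catch has let go (stop at 5.5 mm) and, as the finger withdraws, a spring swings it ajar. Past that it swings lightly and stays where left.
- tall_push (a point): Centre of the grey push mark (18 mm across) on the outer face of the taller locker's door: 138 mm from the hinge axis, 22 mm from the free edge, 30 mm below the door's top, 160 mm above the bench. Moves with the door. Axes turn with the door: x from the outer face into the door (into the locker when shut), y along the door towards the hinge, z up. The inner face is 12 mm along x.
- tall_hinge (a point): On the upright hinge axis, at the left edge (seen from the robot) of the outer face of the taller door, as high as the push mark; axes as there. The free right edge swings towards the robot, clockwise from above. The locker is a fixed plywood box 160 wide, 190 mm high like the door's top, and 150 deep with the shut door, whose inner face lies 7 mm off the box; once ajar, a finger fits down behind its free edge.
- low_door (a joint): Door angle of the lower locker, rad, 0 shut: a like plywood locker 150 x 160 mm and 130 mm high, with a like door, catch and push mark, and a small pot on its roof. It stands beside the taller one, to its left or right. Its door must stay shut.

How it is judged:
By the outcome, as a careful person would: the job done as asked, in the order asked, and still so for the second after the job is handed in, with the robot touching nothing.
It also fails if it takes over 48 s, if anything falls off the work surface, if the arm or the gripper's body presses on something with over 40 N, if the wrist force passes 120 N, or if a joint passes its speed limit or range.

ROBOT

A 6-joint arm with a two-finger parallel gripper is mounted at the origin on a cart in front of the work surface, level with it; the furniture and walls round the work are solid. World frame = base frame: x ahead of the robot, y to its left, z up, the work surface at z = 0. Lengths are in m, angles in rad, forces in N, time in s.
With the tool pointing down it reaches from about 0.3 to 0.85 m from the base axis. Payload 5.4 kg.
Tool frame: the origin (TCP) lies midway between the tips of the shut fingers; the grasp point (between the pads) lies 19 mm behind it (arm.tcp_to_grasp is the distance from the TCP to the grasp point, in m); z points along the fingers, y is the line along which they close (so a half turn about z gives the same grasp; the last joint's range is limited). The gripper opens to 85 mm and grips with 20 to 120 N. Pads are 22 mm wide; open, the fingers measure 114 mm over their backs; the gripper's body (76 mm by 85 mm) begins 54 mm behind the grasp point. The pads swing forward as they close: fully open they stand 13 mm farther back than shut.
Start: joints at [0.974, 0.158, 1.597, -0, 1.386, -0.21], TCP at [0.217, 0.532, 0.231] pointing down, gripper open.
Joint ranges: [-2.91, 2.91], [-0.94, 2.29], [0.18, 2.7], [-1.29, 4.43], [0.17, 2.64], [-3, 3]. Speed limits (rad/s): [2.57, 2.57, 3.14, 3.14, 3.14, 3.14].

INTERFACE

Orientations are given as a unit quaternion [x, y, z, w].
In Python, from bench import arm, viewer, order gives the robot as it stands.
- The arm moves only by the shell command python3 -m handwheel 'ROWS' [OPENING] [FORCE]. ROWS is JSON, a list of rows, each an object of numbers: "tx", "ty", "tz": the shift along the world's x, y, z in m; "yaw": the turn about the world's z in rad. In form: [{"tx": .., "ty": .., "tz": .., "yaw": ..}, ...]. A call has 1 to 5 rows; each row shifts and turns the commanded pose from where the row before left it; what a row does not reach is not made up. A row lasts 1/12 s, in which the tool goes at most 41.7 mm and 7.16 degrees, less where a joint would pass 70% of its speed; a pose out of reach is approached as far as the arm can. A call is refused whole if a number of a shift passes 0.0417 or a number of a turn 0.125, either way. A call with a gripper value outside its range is refused whole. OPENING is the opening, from 0 (shut) to 1 (fully open), set as the call begins (- or left out, the last holds). The fingers move at their own pace and stop on an object; FORCE is the grip in N (left out, the last holds). Time passes only in rows, so rows that do not move let the fingers close. It gives the time, the measured TCP pose, the force, the opening and the grip force at its end, in the units of the state.
- arm.get_obs(): the state, without advancing time (a new reading comes with each control period).
- viewer.capture(name): name is "scene" or "side" or "wrist"; returns the picture (384x512x3 uint8, blue, green, red); there is no depth.
- viewer.get_calibration(name): a dict with "fx", "fy", "cx", "cy" (pixels), "k1" (the pictures are not rectified: a ray, as slopes to the right and down, at radius r is drawn at 1 + k1 r^2 times it, then the intrinsics apply), "pose" (4x4, takes a point from camera to world coordinates). Camera axes: x right, y down, z forward; pixel columns grow to the right and rows downward; lengths in m; the calibration is good to about 2 mm. A picture is of the moment at which its call begins: read the wrist's pose just before it. get_calibration takes no time and is no camera call; for the wrist camera it gives the pose at the moment of the call.
- order.job_done(): hands the job in; it is judged then, once.
The state is a dict: "t": time; "q": joint angles; "joint_vel": joint speeds; "joint_efforts": joint torques, N m; "position": TCP position; "eef_rot": TCP orientation; "ft_force": force on the tool from outside, world axes, zero at the start; "wrist_torque": the same for the moment, N m; "finger_gap": finger opening in m; "finger_force": force on a finger pad.
Only numpy, scipy, OpenCV 4.12 (cv2) and the standard library are available. Lean on these libraries where they do the work, as an engineer would, in place of code of your own. Each camera call takes 0.05 s, during which the arm holds its last target. There are 200 camera calls.

## Working session

There is one attempt and no reset: what is moved stays moved. The work goes in short steps, Python scripts to look and compute and a shell command to move; the robot and the scene stay as the last step left them, time stands still between calls to the robot, and variables do not carry over. Pictures are saved under pics/ and viewed, at most 10 in all, crops included, and the job is handed in when it is done.

```bash
mkdir -p pics; python3 - <<'E'
from bench import arm, viewer
import cv2,numpy as np
o=arm.get_obs();print(o['t'],o['position'],o['eef_rot'],o['finger_gap'])
a=viewer.capture('scene');b=viewer.capture('side')
cv2.imwrite('pics/scene.png',a);cv2.imwrite('pics/side.png',b)
for n in('scene','side','wrist'):
  c=viewer.get_calibration(n);print(n,{k:np.round(v,3).tolist() for k,v in c.items()})
E
```

```text
0.0 [0.21656793 0.53198706 0.23028663] [ 1.92205518e-01  9.81354217e-01 -8.90284340e-04 -3.83645348e-04] 0.08548977496456042
scene {'fx': 413.398, 'fy': 413.398, 'cx': 254.286, 'cy': 189.844, 'k1': 0.047, 'pose': [[0.711, -0.385, 0.588, 0.032], [-0.703, -0.389, 0.595, -0.659], [-0.0, -0.837, -0.548, 0.629], [0.0, 0.0, 0.0, 1.0]]}
side {'fx': 362.63, 'fy': 362.63, 'cx': 254.915, 'cy': 185.645, 'k1': -0.014, 'pose': [[-0.97, -0.13, 0.206, 0.377], [-0.243, 0.426, -0.872, 0.689], [0.025, -0.895, -0.445, 0.519], [0.0, 0.0, 0.0, 1.0]]}
wrist {'fx': 323.797, 'fy': 323.797, 'cx': 256.309, 'cy': 196.021, 'k1': -0.077, 'pose': [[0.378, 0.893, 0.244, 0.156], [0.926, -0.364, -0.102, 0.558], [-0.002, 0.265, -0.964, 0.373], [0.0, 0.0, 0.0, 1.0]]}
```

View pics/scene.png

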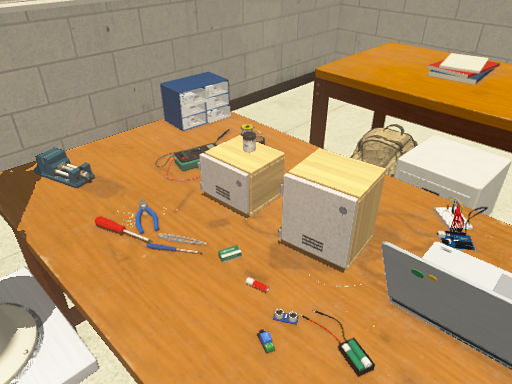

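View pics/side.png

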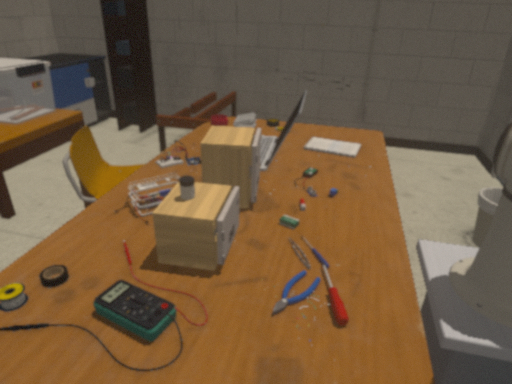

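The scene view shows the tall locker on the right, with its mark near (343,210) and door corners near (286,177), (368,208), (347,266) and (281,240). The low one is on the left, with its mark near (239,184). The side view shows the lockers' backs and edges.

```bash
cat > h.py <<'E'
import numpy as np,cv2
from bench import viewer
def ray(n,u,v,c=None):
    c=c or viewer.get_calibration(n)
    d=np.array([(u-c['cx'])/c['fx'],(v-c['cy'])/c['fy']]);s=d.copy()
    for _ in range(20): s=d/(1+c['k1']*(s@s))
    P=np.array(c['pose']);return P[:3,3],P[:3,:3]@np.array([*s,1])
def onz(n,u,v,z,c=None):
    o,d=ray(n,u,v,c);return o+d*(z-o[2])/d[2]
def proj(n,p,c=None):
    c=c or viewer.get_calibration(n);P=np.array(c['pose']);q=P[:3,:3].T@(np.array(p)-P[:3,3])
    s=q[:2]/q[2];s=s*(1+c['k1']*(s@s));return [c['fx']*s[0]+c['cx'],c['fy']*s[1]+c['cy']]
E
python3 - <<'E'
from h import *
im=cv2.imread('pics/scene.png')
cr=im[130:280,190:400];cv2.imwrite('pics/crop.png',cv2.resize(cr,None,fx=3.8,fy=3.8,interpolation=cv2.INTER_CUBIC))
for u,v,z in [(343,210,.16),(286,177,.19),(368,208,.19),(347,266,.02),(281,240,.02),(239,184,.1),(201,153,.13),(252,178,.13)]:
    print(u,v,onz('scene',u,v,z).round(4))
E
```

```text
343 210 [ 0.607  -0.3195  0.16  ]
286 177 [ 0.5827 -0.1931  0.19  ]
368 208 [ 0.6074 -0.3692  0.19  ]
347 266 [ 0.6191 -0.3404  0.02  ]
281 240 [ 0.5828 -0.1873  0.02  ]
239 184 [ 0.5918 -0.0401  0.1   ]
201 153 [0.5916 0.1009 0.13  ]
252 178 [ 0.5989 -0.0774  0.13  ]
```

View pics/crop.png

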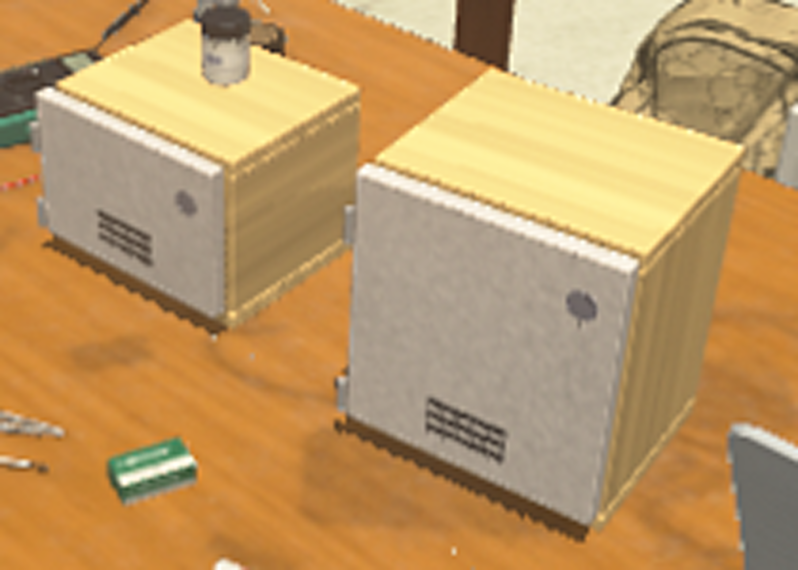

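The crop shows the tall mark at (342.9,210.5). The outer-face corners are at about (284.7,175.3), (356.3,201), (345.8,268) and (281.3,241.3).

```bash
python3 - <<'E'
from h import *
for u,v,z in [(342.9,210.5,.16),(284.7,175.3,.19),(356.3,201,.19),(345.8,268.2,.02),(281.3,241.3,.02),(238.9,183.4,.1),(200.5,154.5,.13),(247.6,174.5,.13)]:
    print(u,v,onz('scene',u,v,z).round(4))
E
```

```text
342.9 210.5 [ 0.6055 -0.3203  0.16  ]
284.7 175.3 [ 0.5858 -0.1868  0.19  ]
356.3 201 [ 0.6113 -0.3419  0.19  ]
345.8 268.2 [ 0.6119 -0.3424  0.02  ]
281.3 241.3 [ 0.5799 -0.1908  0.02  ]
238.9 183.4 [ 0.5935 -0.038   0.1   ]
200.5 154.5 [0.5857 0.0955 0.13  ]
247.6 174.5 [ 0.6026 -0.059   0.13  ]
```

```bash
R='x'; python3 -m handwheel '[{"tx":0.013,"ty":-0.0345,"yaw":0.0227},{"tx":0.013,"ty":-0.0345,"yaw":0.0227},{"tx":0.013,"ty":-0.0345,"yaw":0.0227},{"tx":0.013,"ty":-0.0345,"yaw":0.0227},{"tx":0.013,"ty":-0.0345,"yaw":0.0227}]' 0
python3 -m handwheel '[{"tx":0.013,"ty":-0.0345,"yaw":0.0227},{"tx":0.013,"ty":-0.0345,"yaw":0.0227},{"tx":0.013,"ty":-0.0345,"yaw":0.0227},{"tx":0.013,"ty":-0.0345,"yaw":0.0227},{"tx":0.013,"ty":-0.0345,"yaw":0.0227}]'
python3 -m handwheel '[{"tx":0.013,"ty":-0.0345,"yaw":0.0227},{"tx":0.013,"ty":-0.0345,"yaw":0.0227},{"tx":0.013,"ty":-0.0345,"yaw":0.0227},{"tx":0.013,"ty":-0.0345,"yaw":0.0227},{"tx":0.013,"ty":-0.0345,"yaw":0.0227}]'
python3 -m handwheel '[{"tx":0.013,"ty":-0.0345,"yaw":0.0227},{"tx":0.013,"ty":-0.0345,"yaw":0.0227},{"tx":0.013,"ty":-0.0345,"yaw":0.0227},{"tx":0.013,"ty":-0.0345,"yaw":0.0227},{"tx":0.013,"ty":-0.0345,"yaw":0.0227}]'
```

```text
validation failed for argument at $[0]...
validation failed for argument at $[0]...
validation failed for argument at $[0]...
validation failed for argument at $[0]...
```

```bash
python3 -m handwheel '[{"tx":0.013,"ty":-0.0345,"tz":0,"yaw":0.0227},{"tx":0.013,"ty":-0.0345,"tz":0,"yaw":0.0227},{"tx":0.013,"ty":-0.0345,"tz":0,"yaw":0.0227},{"tx":0.013,"ty":-0.0345,"tz":0,"yaw":0.0227},{"tx":0.013,"ty":-0.0345,"tz":0,"yaw":0.0227}]' 0
```

```text
t: 0.52
position: [0.2818, 0.3583, 0.2307]
eef_rot: [0.135, 0.991, -0.0, -0.0]
ft_force: [0.7, 0.2, -0.0]
finger_gap: 0.0252
finger_force: 0.0
```

```bash
python3 -m handwheel '[{"tx":0.013,"ty":-0.0345,"tz":0,"yaw":0.0227},{"tx":0.013,"ty":-0.0345,"tz":0,"yaw":0.0227},{"tx":0.013,"ty":-0.0345,"tz":0,"yaw":0.0227},{"tx":0.013,"ty":-0.0345,"tz":0,"yaw":0.0227},{"tx":0.013,"ty":-0.0345,"tz":0,"yaw":0.0227}]'
python3 -m handwheel '[{"tx":0.013,"ty":-0.0345,"tz":0,"yaw":0.0227},{"tx":0.013,"ty":-0.0345,"tz":0,"yaw":0.0227},{"tx":0.013,"ty":-0.0345,"tz":0,"yaw":0.0227},{"tx":0.013,"ty":-0.0345,"tz":0,"yaw":0.0227},{"tx":0.013,"ty":-0.0345,"tz":0,"yaw":0.0227}]'
python3 -m handwheel '[{"tx":0.013,"ty":-0.0345,"tz":0,"yaw":0.0227},{"tx":0.013,"ty":-0.0345,"tz":0,"yaw":0.0227},{"tx":0.013,"ty":-0.0345,"tz":0,"yaw":0.0227},{"tx":0.013,"ty":-0.0345,"tz":0,"yaw":0.0227},{"tx":0.013,"ty":-0.0345,"tz":0,"yaw":0.0227}]'
python3 -m handwheel '[{"tx":0.013,"ty":-0.0345,"tz":0,"yaw":0.0227},{"tx":0.013,"ty":-0.0345,"tz":0,"yaw":0.0227},{"tx":0.013,"ty":-0.0345,"tz":0,"yaw":0.0227},{"tx":0.013,"ty":-0.0345,"tz":0,"yaw":0.0227},{"tx":0.013,"ty":-0.0345,"tz":0,"yaw":0.0227}]'
python3 -m handwheel '[{"tx":0,"ty":0,"tz":0,"yaw":0}]'
```

```text
t: 0.93
position: [0.3468, 0.1859, 0.231]
eef_rot: [0.079, 0.997, 0.0, -0.0]
ft_force: [0.1, -1.0, 0.7]
finger_gap: -0.0001
finger_force: 0.0
t: 1.35
position: [0.4119, 0.0132, 0.2311]
eef_rot: [0.023, 1.0, 0.0, -0.0]
ft_force: [1.2, -0.1, -0.7]
finger_gap: -0.0
finger_force: 0.0
t: 1.77
position: [0.4769, -0.1593, 0.2308]
eef_rot: [-0.034, 0.999, 0.0, -0.0]
ft_force: [0.6, 0.4, 0.1]
finger_gap: -0.0001
finger_force: 0.0
t: 2.18
position: [0.542, -0.3316, 0.2305]
eef_rot: [-0.091, 0.996, 0.0, -0.0]
ft_force: [0.8, 0.1, 0.1]
finger_gap: -0.0001
finger_force: 0.0
t: 2.27
position: [0.542, -0.3356, 0.2289]
eef_rot: [-0.089, 0.996, -0.0, -0.001]
ft_force: [-0.0, 0.9, -1.2]
finger_gap: -0.0
finger_force: 0.0
```

```bash
python3 -m handwheel '[{"tx":0,"ty":0,"tz":-0.026,"yaw":0},{"tx":0,"ty":0,"tz":-0.026,"yaw":0},{"tx":0,"ty":0,"tz":-0.026,"yaw":0},{"tx":0.02,"ty":0.0036,"tz":0,"yaw":0},{"tx":0.02,"ty":0.0036,"tz":0,"yaw":0}]'
python3 -m handwheel '[{"tx":0.003,"ty":0.0005,"tz":0,"yaw":0},{"tx":0,"ty":0,"tz":0,"yaw":0}]'
python3 - <<'E'
from h import *
from bench import arm
cv2.imwrite('pics/s2.png',cv2.resize(viewer.capture('scene')[130:280,240:440],None,fx=3.8,fy=3.8,interpolation=cv2.INTER_CUBIC))
E
```

```text
t: 2.68
position: [0.5798, -0.3212, 0.1493]
eef_rot: [-0.089, 0.996, 0.003, -0.003]
ft_force: [-0.0, -0.2, 1.0]
finger_gap: -0.0002
finger_force: 0.0
t: 2.85
position: [0.5854, -0.3216, 0.1528]
eef_rot: [-0.091, 0.996, 0.0, -0.0]
ft_force: [0.8, -1.3, -0.3]
finger_gap: -0.0002
finger_force: 0.0
```

View pics/s2.png

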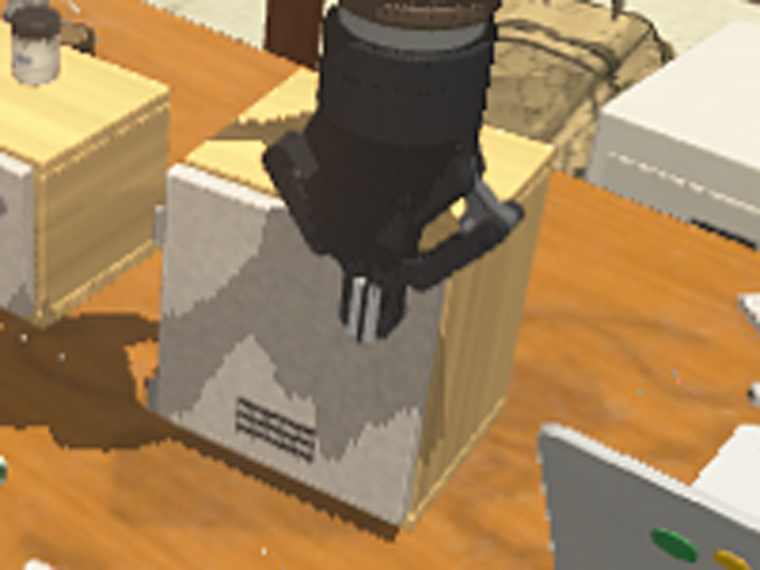

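The shut fingertips stand just in front of the mark, which is hidden behind them. Next I press in small steps.

```bash
for i in 1; do python3 -m handwheel '[{"tx":0.003,"ty":0.0005,"tz":0,"yaw":0},{"tx":0.003,"ty":0.0005,"tz":0,"yaw":0},{"tx":0,"ty":0,"tz":0,"yaw":0}]'; done
python3 -m handwheel '[{"tx":0.003,"ty":0.0005,"tz":0,"yaw":0},{"tx":0,"ty":0,"tz":0,"yaw":0}]'
python3 -m handwheel '[{"tx":0.002,"ty":0.0004,"tz":0,"yaw":0},{"tx":0,"ty":0,"tz":0,"yaw":0}]'
```

```text
t: 3.15
position: [0.591, -0.3214, 0.1536]
eef_rot: [-0.09, 0.996, -0.0, 0.0]
ft_force: [0.6, -0.2, 0.2]
finger_gap: 0.0001
finger_force: 0.0
t: 3.32
position: [0.5941, -0.3208, 0.1535]
eef_rot: [-0.09, 0.996, -0.0, 0.0]
ft_force: [0.9, -0.6, 0.4]
finger_gap: -0.0003
finger_force: 0.0
t: 3.48
position: [0.5957, -0.3206, 0.1534]
eef_rot: [-0.09, 0.996, -0.0, -0.0]
ft_force: [-2.3, -0.5, 0.7]
finger_gap: -0.0003
finger_force: 1.1
```

Contact at about x = 0.595.

```bash
python3 -m handwheel '[{"tx":0.002,"ty":0.0004,"tz":0,"yaw":0},{"tx":0,"ty":0,"tz":0,"yaw":0}]'
python3 -m handwheel '[{"tx":0.002,"ty":0.0004,"tz":0,"yaw":0},{"tx":0,"ty":0,"tz":0,"yaw":0},{"tx":0,"ty":0,"tz":0,"yaw":0}]'
```

```text
t: 3.65
position: [0.5977, -0.3203, 0.1534]
eef_rot: [-0.09, 0.996, -0.0, -0.0]
ft_force: [-3.9, -0.6, 0.7]
finger_gap: 0.0
finger_force: 1.4
t: 3.9
position: [0.5999, -0.3198, 0.1533]
eef_rot: [-0.09, 0.996, -0.0, -0.0]
ft_force: [-2.7, -1.3, 1.7]
finger_gap: 0.0
finger_force: 1.7
```

```bash
python3 -m handwheel '[{"tx":0.001,"ty":0.0002,"tz":0,"yaw":0},{"tx":0,"ty":0,"tz":0,"yaw":0},{"tx":0,"ty":0,"tz":0,"yaw":0}]'
```

```text
t: 4.15
position: [0.6009, -0.3196, 0.1533]
eef_rot: [-0.09, 0.996, -0.0, 0.0]
ft_force: [-2.3, -2.1, 1.6]
finger_gap: 0.0
finger_force: 1.7
```

```bash
python3 -m handwheel '[{"tx":-0.02,"ty":-0.0036,"tz":0,"yaw":0},{"tx":-0.025,"ty":-0.0045,"tz":0,"yaw":0},{"tx":-0.025,"ty":-0.0045,"tz":0,"yaw":0},{"tx":-0.025,"ty":-0.0045,"tz":0,"yaw":0},{"tx":-0.025,"ty":-0.0045,"tz":0,"yaw":0}]'
python3 -m handwheel '[{"tx":-0.01,"ty":-0.02,"tz":0.03,"yaw":0},{"tx":0,"ty":-0.02,"tz":0.03,"yaw":0},{"tx":0,"ty":0,"tz":0.03,"yaw":0},{"tx":0,"ty":0,"tz":0,"yaw":0},{"tx":0,"ty":0,"tz":0,"yaw":0}]'
python3 - <<'E'
from h import *
cv2.imwrite('pics/s3.png',cv2.resize(viewer.capture('scene')[130:330,200:440],None,fx=3,fy=3,interpolation=cv2.INTER_CUBIC))
E
```

```text
t: 4.57
position: [0.4806, -0.3405, 0.1532]
eef_rot: [-0.09, 0.996, 0.0, 0.001]
ft_force: [0.1, -0.2, 0.1]
finger_gap: -0.0002
finger_force: 0.0
t: 4.98
position: [0.4725, -0.3819, 0.246]
eef_rot: [-0.09, 0.996, -0.002, 0.002]
ft_force: [0.2, -0.1, -0.1]
finger_gap: 0.0001
finger_force: 0.0
```

View pics/s3.png

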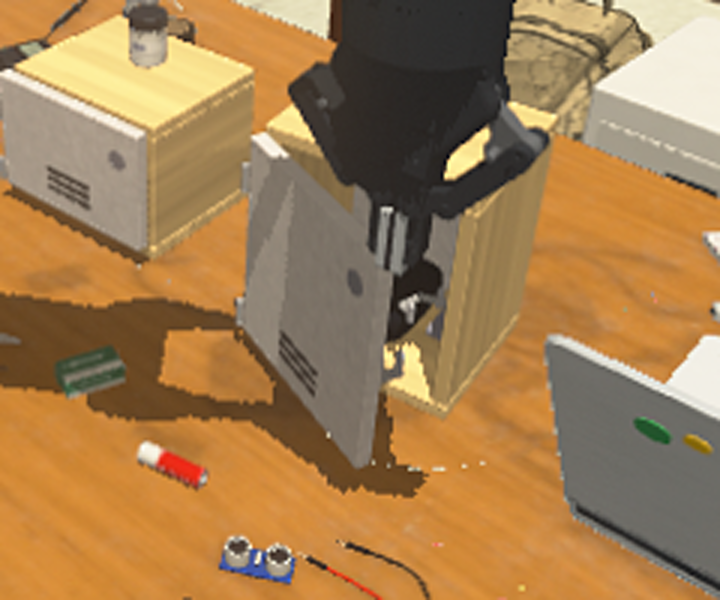

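The door is popped ajar: its mark is at (318,224) and its lower free corner at (321,285). The low locker is still shut.

```bash
python3 - <<'E'
from h import *
m=onz('scene',200+355/3,130+283/3,.16);b=onz('scene',200+362/3,130+467/3,.02);print(m,b)
H=np.array([.583,-.188]);f=np.array([.0285,-.154])
for p in(m,b):
  d=p[:2]-H;print(np.linalg.norm(d),np.arctan2(-(f[0]*d[1]-f[1]*d[0]),f@d))
E
```

```text
[ 0.53773629 -0.31395417  0.16      ] [ 0.53554438 -0.33600055  0.02      ]
0.1338404133140018 0.527989240273337
0.15542264336543302 0.49328238514050277
```

```bash
python3 -m handwheel '[{"tx":0.02,"ty":0.01,"tz":0,"yaw":0},{"tx":0.02,"ty":0.01,"tz":0,"yaw":0},{"tx":0.02,"ty":0.01,"tz":0,"yaw":0},{"tx":0.02,"ty":0.01,"tz":0,"yaw":0},{"tx":0.02,"ty":0.01,"tz":0,"yaw":0}]'
python3 -m handwheel '[{"tx":0,"ty":0,"tz":0,"yaw":0},{"tx":0,"ty":0,"tz":-0.01,"yaw":0},{"tx":0,"ty":0,"tz":-0.01,"yaw":0},{"tx":0,"ty":0,"tz":0,"yaw":0}]'
python3 - <<'E'
from h import *
cv2.imwrite('pics/s4.png',cv2.resize(viewer.capture('scene')[130:330,200:440],None,fx=3,fy=3,interpolation=cv2.INTER_CUBIC))
E
```

```text
t: 5.45
position: [0.5716, -0.329, 0.2409]
eef_rot: [-0.091, 0.996, 0.002, -0.001]
ft_force: [0.2, -0.2, 1.1]
finger_gap: 0.0002
finger_force: 0.0
t: 5.78
position: [0.5687, -0.33, 0.2188]
eef_rot: [-0.09, 0.996, 0.002, -0.002]
ft_force: [-1.1, 0.9, -0.9]
finger_gap: -0.0001
finger_force: 0.0
```

View pics/s4.png

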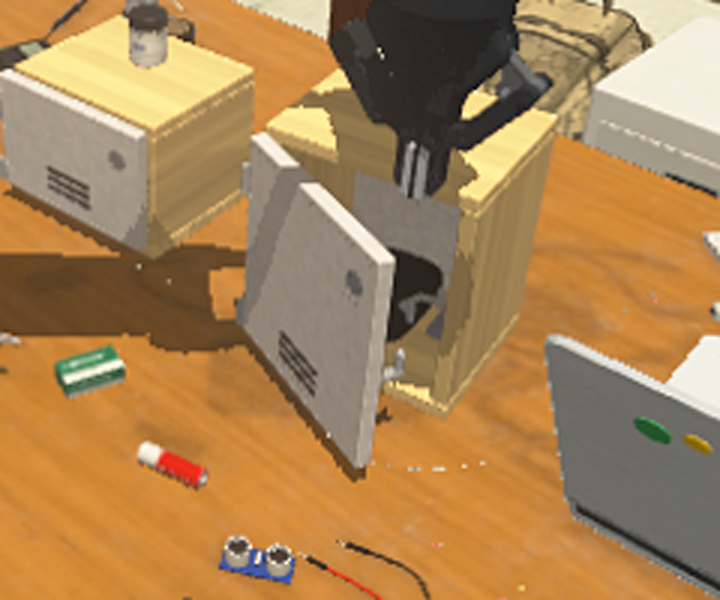

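The tips hover at crop (415,190), over the gap behind the door's free edge at (390,262), so I lower them and sweep.

```bash
python3 -m handwheel '[{"tx":0,"ty":0,"tz":-0.016,"yaw":0},{"tx":0,"ty":0,"tz":-0.016,"yaw":0},{"tx":0,"ty":0,"tz":-0.016,"yaw":0},{"tx":0,"ty":0,"tz":-0.014,"yaw":0},{"tx":0,"ty":0,"tz":0,"yaw":0}]'
python3 -m handwheel '[{"tx":-0.008,"ty":0.004,"tz":0,"yaw":0},{"tx":-0.008,"ty":0.004,"tz":0,"yaw":0},{"tx":-0.008,"ty":0.004,"tz":0,"yaw":0},{"tx":-0.008,"ty":0.004,"tz":0,"yaw":0},{"tx":-0.009,"ty":0.005,"tz":0,"yaw":0}]'
```

```text
t: 6.25
position: [0.5687, -0.33, 0.1573]
eef_rot: [-0.09, 0.996, 0.002, -0.002]
ft_force: [-0.9, 0.1, -1.5]
finger_gap: 0.0002
finger_force: 0.0
t: 6.67
position: [0.5299, -0.3108, 0.1625]
eef_rot: [-0.09, 0.996, -0.001, 0.001]
ft_force: [0.2, -1.4, -1.4]
finger_gap: 0.0
finger_force: 0.4
```

```bash
python3 -m handwheel '[{"tx":-0.007,"ty":0.0045,"tz":-0.002,"yaw":0},{"tx":-0.007,"ty":0.0045,"tz":-0.002,"yaw":0},{"tx":-0.007,"ty":0.0045,"tz":0,"yaw":0},{"tx":-0.007,"ty":0.005,"tz":0,"yaw":0},{"tx":-0.007,"ty":0.005,"tz":0,"yaw":0}]'
python3 -m handwheel '[{"tx":-0.005,"ty":0.006,"tz":0,"yaw":0},{"tx":-0.005,"ty":0.006,"tz":0,"yaw":0},{"tx":-0.005,"ty":0.006,"tz":0,"yaw":0},{"tx":-0.005,"ty":0.006,"tz":0,"yaw":0},{"tx":-0.005,"ty":0.007,"tz":0,"yaw":0}]'
python3 -m handwheel '[{"tx":-0.003,"ty":0.007,"tz":0,"yaw":0},{"tx":-0.003,"ty":0.007,"tz":0,"yaw":0},{"tx":-0.003,"ty":0.007,"tz":0,"yaw":0},{"tx":-0.003,"ty":0.006,"tz":0,"yaw":0},{"tx":-0.002,"ty":0.004,"tz":0,"yaw":0}]'
python3 -m handwheel '[{"tx":0,"ty":0,"tz":0,"yaw":0},{"tx":0,"ty":0,"tz":0,"yaw":0}]'
python3 - <<'E'
from h import *
cv2.imwrite('pics/s5.png',cv2.resize(viewer.capture('scene')[110:310,180:420],None,fx=3,fy=3,interpolation=cv2.INTER_CUBIC))
E
```

```text
t: 7.08
position: [0.4947, -0.2866, 0.1581]
eef_rot: [-0.09, 0.996, -0.0, 0.001]
ft_force: [0.3, 0.8, 0.8]
finger_gap: 0.0001
finger_force: 0.3
t: 7.5
position: [0.4695, -0.255, 0.1574]
eef_rot: [-0.09, 0.996, -0.0, 0.0]
ft_force: [0.3, -0.2, -0.4]
finger_gap: -0.0
finger_force: 0.3
t: 7.92
position: [0.4556, -0.2236, 0.1572]
eef_rot: [-0.09, 0.996, 0.0, -0.0]
ft_force: [0.9, -0.2, -0.5]
finger_gap: 0.0003
finger_force: 0.2
t: 8.08
position: [0.4558, -0.2243, 0.1573]
eef_rot: [-0.09, 0.996, 0.0, -0.0]
ft_force: [0.0, 0.1, 0.3]
finger_gap: 0.0001
finger_force: 0.0
```

View pics/s5.png

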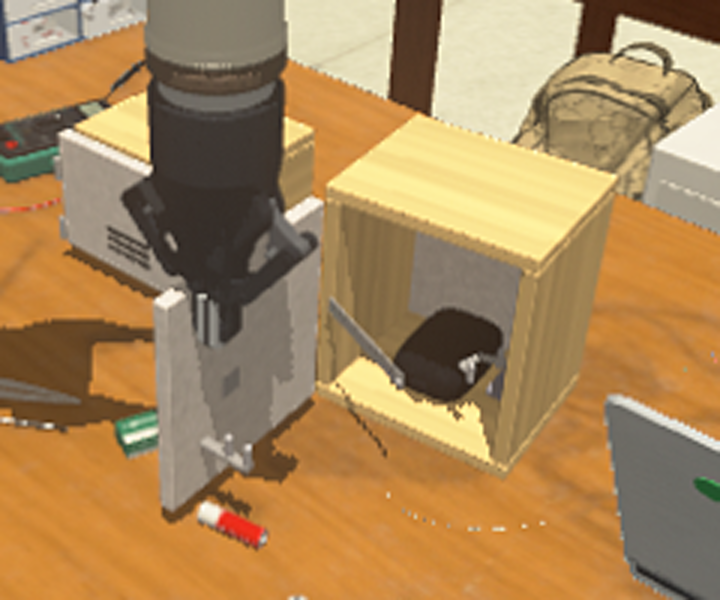

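The door stands wide with the locker open; its lower free corner is at crop (165,510). I withdraw away from the door, then up, and measure the angle.

```bash
python3 -m handwheel '[{"tx":0.002,"ty":-0.01,"tz":0,"yaw":0},{"tx":0.004,"ty":-0.02,"tz":0,"yaw":0},{"tx":0.004,"ty":-0.03,"tz":0,"yaw":0},{"tx":0,"ty":-0.03,"tz":0.02,"yaw":0},{"tx":0,"ty":-0.02,"tz":0.04,"yaw":0}]'
python3 -m handwheel '[{"tx":0,"ty":-0.02,"tz":0.04,"yaw":0},{"tx":0,"ty":-0.02,"tz":0.04,"yaw":0},{"tx":0,"ty":0,"tz":0.02,"yaw":0},{"tx":0,"ty":0,"tz":0,"yaw":0},{"tx":0,"ty":0,"tz":0,"yaw":0}]'
python3 - <<'E'
from h import *
cv2.imwrite('pics/s6.png',cv2.resize(viewer.capture('scene')[110:310,180:420],None,fx=3,fy=3,interpolation=cv2.INTER_CUBIC))
H=np.array([.583,-.188]);f=np.array([.0285,-.154])
p=onz('scene',180+162/3,110+511/3,.02);d=p[:2]-H;print(p,np.linalg.norm(d),np.arctan2(-(f[0]*d[1]-f[1]*d[0]),f@d))
E
```

```text
t: 8.55
position: [0.4635, -0.3343, 0.2101]
eef_rot: [-0.09, 0.996, 0.003, -0.003]
ft_force: [1.0, -0.9, 0.1]
finger_gap: 0.0002
finger_force: 0.0
t: 8.97
position: [0.4663, -0.372, 0.3104]
eef_rot: [-0.09, 0.996, -0.001, 0.001]
ft_force: [-0.1, 0.5, -0.3]
finger_gap: -0.0002
finger_force: 0.0
[ 0.42294637 -0.20474372  0.02      ] 0.16092705327843812 1.6495568616068834
```

View pics/s6.png

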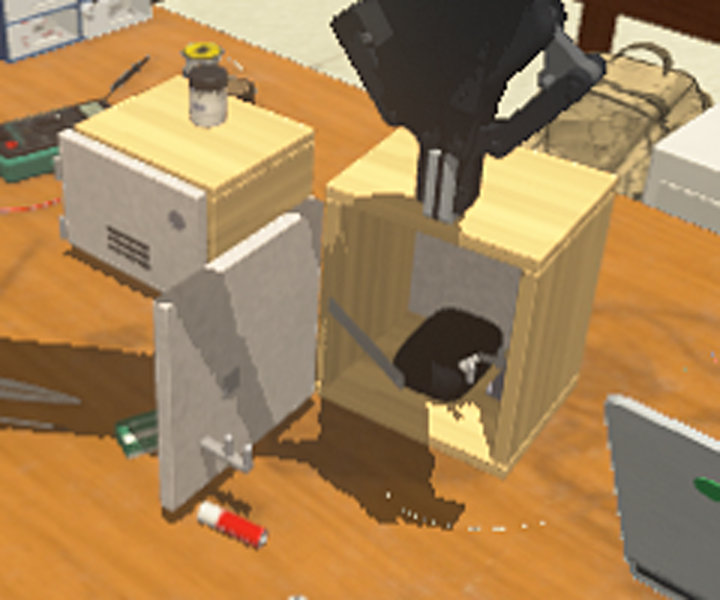

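The door stands at about 1.65 rad, with its free corner at crop (162,511). The low door is shut, its pot is in place, and the robot is clear of everything.

```bash
python3 -c "
from bench import order
print(order.job_done())"
```

```text
the job is handed in; nothing more can be done
None
```

The taller locker's door was pressed at its mark, popped ajar and swung open to about 1.65 rad, where it stays; the lower locker's door is still shut, the arm is clear, and the job was handed in at about 9 s.

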